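# Fetch the stone ball from behind the display pieces

### The arm

A 6-joint arm with a two-finger parallel gripper is mounted at the origin on the work surface. World frame = base frame: x ahead of the robot, y to its left, z up, the work surface at z = 0. Lengths are in m, angles in rad, forces in N, time in s.
With the tool pointing down it reaches from about 0.3 to 0.75 m from the base axis. Payload 8.5 kg.
Tool frame: the origin (TCP) lies at the very end of the fingers, on their centre line; the grasp point (between the pads) lies 19 mm behind it; z points along the fingers, y is the line along which they close (so a half turn about z gives the same grasp; the last joint's range is limited). The gripper opens to 88 mm and grips with 3 to 60 N. Pads are 18 mm wide; open, the fingers measure 123 mm over their backs; the gripper's body (75 mm by 187 mm) begins 45 mm behind the grasp point.
Start: joints at [-1.395, 0.381, 1.297, -0, 1.464, -0.215], TCP at [0.21, -0.509, 0.239] pointing down, gripper open.
Joint ranges: [-3.11, 3.11], [-0.89, 2.33], [0.22, 2.48], [-1.42, 4.56], [0.17, 2.85], [-2.88, 2.88]. Speed limits (rad/s): [2.39, 2.39, 3.14, 3.14, 3.14, 3.14].

### API

Orientations are given as a rotation vector (axis times angle).
In Python, from plant import sense, camera, sign_off gives the robot as it stands.
- The arm moves only by the shell command python3 -m creep 'ROWS' [OPENING]. ROWS is a JSON object of lists of equal length, an entry for each row: "slide": the shift along the tool's x, y, z in cm, a list of three; "roll": the turn about the tool's z in degrees. In form: {"slide": [[dx, dy, dz], ...], "roll": [roll, ...]}. A call has 1 to 20 rows; each row shifts and turns the commanded pose from where the row before left it, along the tool's axes as they then stand; what a row does not reach is not made up. A row lasts 1/10 s, in which the tool goes at most 50 mm and 8.59 degrees, less where a joint would pass 70% of its speed; a pose out of reach is approached as far as the arm can. A call is refused whole if a number of a shift passes 5 or a number of a turn 8.59, either way. A call with a gripper value outside its range is refused whole. OPENING is the opening, from -1 (shut) to 1 (fully open), set as the call begins (- or left out, the last holds). The fingers move at their own pace and stop on an object; the grip force is fixed at half the most. Time passes only in rows, so rows that do not move let the fingers close. It gives the time, the measured TCP pose, the force, the opening and the grip force at its end, in the units of the state.
- sense(): the state, without advancing time (a new reading comes with each control period).
- camera(name): name is "scene" or "top" or "wrist"; returns a dict with "color" (384x512x3 uint8, red, green, blue), "depth" (384x512 float32, m along the optical axis (not along the pixel's ray), 0 where there is no reading), "fov_y" (degrees; the focal length in pixels is half the picture's height over the tangent of half this angle, whatever the lens; pixels are square), "cx", "cy" (the principal point, pixels), "xyz" and "orientation" of the camera in the world. Camera axes: x right, y down, z forward; pixel columns grow to the right and rows downward; lengths in m; the calibration is good to about 2 mm. A picture is of the moment at which its call begins.
- sign_off(): hands the job in; it is judged then, once.
The state is a dict: "time_s": time; "joint_pos": joint angles; "dq": joint speeds; "tau": joint torques, N m; "position": TCP position; "eef_rot": TCP orientation; "contact_force": force on the tool from outside, world axes, zero at the start; "ft_torque": the same for the moment, N m; "gripper_width": finger opening in m; "grasp_force": force on a finger pad.
Only numpy, scipy, OpenCV 4.12 (cv2) and the standard library are available. Lean on these libraries where they do the work, as an engineer would, in place of code of your own. Each camera call takes 0.05 s, during which the arm holds its last target. There are 200 camera calls.

### The job

The stone ball at the back of the white display box is to be shown on the oak holder. Clear all three display pieces (ring cone, square pillar, bracelet post) out of its way, standing them upright on the side tray, and only then set the ball in the holder's empty dimple so that it stays put; after that put each piece back upright on the very spot it stood on. Set everything down gently rather than dropping it, do not topple the pieces, and leave the small ball and the blue ring case where they are.

Things in the scene. Friction and masses are not known exactly. Their poses are not given: they have to be found in the camera images.
- display_box: White open box, 200 (x) by 220 (y) mm, fixed. Origin: centre of underside; x to its closed back, away from the robot. Floor top at 12 mm; 6 mm walls 36 mm high left, right and back. Cork discs 62 mm wide at (x, y) = (45, 62), (45, -62), (-20, 0) mm mark the pieces' spots; which piece is where varies. The ball lies in a dimple at (45, 0), too hemmed in to grip until the pieces are away.
- side_tray: Flat grey fabric tray with a dark wooden rim, 280 mm (its x) by 130 mm (its y), fixed, empty, left or right of the display box. Origin at the centre of its underside, z up. Floor 6 mm above the underside, rim 5 mm wide and 11 mm high. Room for the three pieces in a row 90 mm apart along its x axis.
- holder: Oak block 155 x 70 x 30 mm, fixed, across the display box from the tray. Origin on the underside below the centre of its large empty dimple (27 mm wide, 8 mm deep); x runs along the block to the small dimple 75 mm away, where the small ball lies. Block spans x -40 to 115, y -35 to 35 mm. Seated in the empty dimple the stone ball's centre is 51 mm above the underside.
- ring_cone: Brown wooden ring cone, 111 mm tall, 140 g, on a round foot 52 mm wide, 8 mm thick; tapers from 38 mm at the foot to 23 mm at 65 mm height, then 21 to 23 mm up to 104 mm; a steel ring hangs on it. Loose; origin at the centre of the underside, z up; starts upright in the display box. Grip it about 85 mm above its underside.
- pillar: Black square pillar, 110 mm tall, 180 g: shaft 30 x 30 mm, square with its x and y axes, on a foot 50 x 50 x 8 mm. Loose; origin at the centre of the underside, z up; starts upright in the display box. Grip it about 85 mm above its underside.
- bracelet_post: Bracelet post, 200 g: round oak foot 52 mm wide, 8 mm thick; three bracelets (steel, black, steel) 52 mm wide stacked up to 55 mm height; above them a round oak handle 24 mm thick from 62 to 110 mm height. Loose; origin at the centre of the underside, z up; starts upright in the display box. Grip it about 85 mm above its underside.
- stone_ball: Polished grey stone ball, 50 mm in diameter, about 175 g; origin at its centre (33 mm above the table at the start), axes turn with it. Starts in the dimple at the back of the display box, pieces to its left, right and front. It rolls if set on a flat surface.
- small_ball: Small grey stone ball, 32 mm in diameter, origin at its centre, lying in the holder's small dimple, its top about 60 mm above the table. Loose; to be left alone.
- ring_case: Closed dark blue ring case, 44 x 44 x 34 mm, origin at the centre of its underside, in the front left (-x, +y) corner of the display box. Loose; to be left alone.

How it is judged:
By the outcome, as a careful person would: the job done as asked, in the order asked, and still so for the second after the job is handed in, with the robot touching nothing.
It also fails if it takes over 152 s, if anything falls off the work surface, if the arm or the gripper's body presses on something with over 40 N, if the wrist force passes 120 N, or if a joint passes its speed limit or range.

## Working session

There is one attempt and no reset: what is moved stays moved. The work goes in short steps, Python scripts to look and compute and a shell command to move; the robot and the scene stay as the last step left them, time stands still between calls to the robot, and variables do not carry over. Pictures are saved under pics/ and viewed, at most 14 in all, crops included, and the job is handed in when it is done.

```bash
ls; mkdir -p pics; cat > h.py <<'E'
import numpy as np, cv2
from scipy.spatial.transform import Rotation as R
from plant import sense, camera, sign_off
def pts(c):
    h,w=c["depth"].shape; f=h/2/np.tan(np.radians(c["fov_y"])/2)
    u,v=np.meshgrid(np.arange(w),np.arange(h)); d=c["depth"]
    P=np.stack([(u-c["cx"])/f*d,(v-c["cy"])/f*d,d],-1)
    o=np.array(c["orientation"]); M=R.from_rotvec(o).as_matrix() if o.size==3 else o
    return P@M.T+np.array(c["xyz"])
def save(n,im): cv2.imwrite("pics/"+n+".png",im[:,:,::-1])
E
python3 - <<'E'
from h import *
for n in("scene","top"):
    c=camera(n); np.savez(n,**c); save(n,c["color"]); print(n,c["fov_y"],c["cx"],c["cy"],c["xyz"],c["orientation"])
s=sense();print(s)
E
```

```text
pics
scene 44.09991830002983 256.73891006350857 195.23019151639502 [ 0.99557709 -0.57501864  0.8083174 ] [-2.241937   -0.77493467  0.29981638]
top 45.4447294249274 248.8608295298496 181.2003887320036 [ 3.61247278e-01 -3.42889645e-04  1.13574198e+00] [-2.1204246   2.13394878 -0.18083051]
{'time_s': 0.1, 'joint_pos': array([-1.39529763e+00,  3.81090458e-01,  1.29813601e+00, -4.88431135e-06,
        1.46359324e+00, -2.15292985e-01]), 'dq': array([ 5.86756132e-05, -5.62182922e-04, -1.94954964e-03,  2.60562032e-05,
        1.24234994e-03,  8.07223539e-04]), 'tau': array([ 4.07222760e-03, -4.38650072e+01, -2.24909002e+01,  7.14940927e-02,
        3.42336344e-02, -6.65336961e-05]), 'position': array([ 0.20946275, -0.50828718,  0.23823652]), 'eef_rot': array([-3.08060722e+00, -6.09718078e-01, -3.07101079e-05]), 'contact_force': array([-0.84017042, -0.87480086,  1.01915714]), 'ft_torque': array([ 0.05012815, -0.03694571,  0.01485386]), 'grasp_force': 0.0, 'gripper_width': 0.08829708923992893}
```

View pics/top.png

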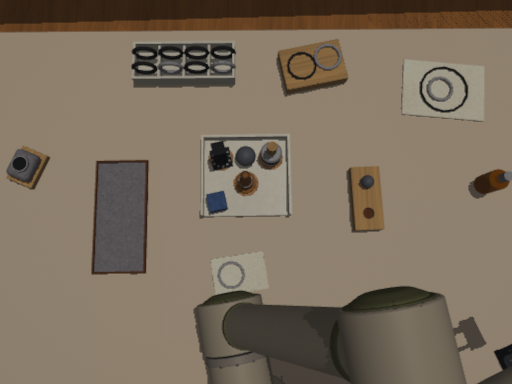

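View pics/scene.png

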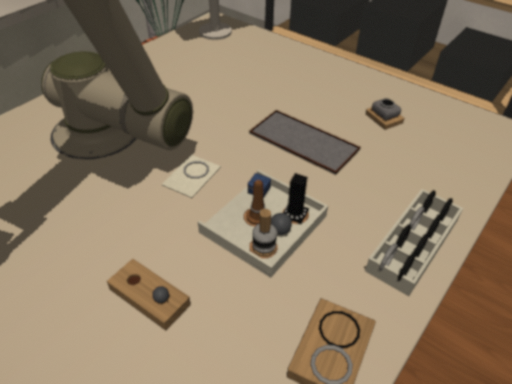

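The top view shows the box around (246,175), with the pillar at (221,157), the ball at (245,156), the post at (270,153) and the cone at (246,182). The ring case is at (217,202), the tray at (121,216), and the holder at (367,198) with its empty dimple at (369,213). The scene view agrees.

```bash
python3 - <<'E'
from h import *
c=dict(np.load("top.npz")); P=pts(c); C=c["color"].astype(int); Z=P[...,2]
def roi(x0,x1,y0,y1):
    m=np.zeros(Z.shape,bool); m[y0:y1,x0:x1]=1; return m
def rect(m,z):
    f=192/np.tan(np.radians(c["fov_y"])/2)
    M=R.from_rotvec(c["orientation"]).as_matrix()
    m=cv2.morphologyEx(m.astype(np.uint8),cv2.MORPH_OPEN,np.ones((2,2)))
    k=max(cv2.findContours(m,0,cv2.CHAIN_APPROX_NONE)[0],key=cv2.contourArea)[:,0]
    d=np.c_[(k[:,0]-c["cx"])/f,(k[:,1]-c["cy"])/f,np.ones(len(k))]@M.T
    p=c["xyz"]+d*((z-c["xyz"][2])/d[:,2])[:,None]
    return cv2.minAreaRect(p[:,:2].astype(np.float32)*1000)
print("table z",np.median(Z[roi(150,190,230,280)]), np.median(Z[roi(300,340,120,200)]))
H=cv2.cvtColor(c["color"],cv2.COLOR_RGB2HSV)
b=roi(190,300,125,225)
print("box",rect(b&(Z>.006),.036), "Zmax",Z[b].max())
print("tray sat", H[200,120],H[240,160], C[200,120],C[240,160])
print("tray",rect(roi(85,155,150,280)&(C.sum(2)<320),.011))
hm=roi(340,390,160,238)&(Z>.015); print("holder",rect(hm,.030),np.median(Z[hm]))
m=roi(340,390,185,238)&(C[...,0]<75)&(Z>.01)
def stat(n,m):print(n,m.sum(),P[m].mean(0).round(4),(P[m].min(0)+P[m].max(0))[:2].round(4)/2,np.ptp(P[m],axis=0).round(3))
for n,r in (("pillar",(205,235,135,175)),("post",(258,285,138,172)),("cone",(235,260,165,196))):
    mm=roi(*r); stat(n,mm&(Z>Z[mm].max()-.008))
stat("ball",roi(234,257,144,166)&(Z>.05)); stat("small",roi(355,380,172,190)&(Z>.05)); stat("case",roi(205,230,190,215)&(Z>.037)); 
print(C[213,362:378].sum(1),C[205,355:380].sum(1))
big=cv2.resize(c["color"][125:240,190:395],None,fx=3.8,fy=3.8,interpolation=cv2.INTER_CUBIC); save("zoom",big)
w=camera("wrist"); print(w["xyz"],w["orientation"],w["fov_y"])
E
```

```text
table z -0.0008106902580389264 -0.0008378960844257488
box ((570.623046875, 12.205741882324219), (202.63441467285156, 219.729736328125), 0.4031229019165039) Zmax 1.1357419808245877
tray sat [170   9  87] [ 16  60 144] [87 84 85] [144 128 110]
tray ((473.73779296875, 320.6964416503906), (282.48980712890625, 134.13369750976562), 0.5594804286956787)
holder ((511.7281799316406, -281.1860656738281), (155.3982391357422, 73.28921508789062), 1.9231927394866943) 0.029291590947194135
pillar 4 [ 3.6120e-01 -3.0000e-04  1.1357e+00] [ 3.6125e-01 -3.5000e-04] [0. 0. 0.]
post 6 [ 3.6120e-01 -3.0000e-04  1.1357e+00] [ 3.6125e-01 -3.5000e-04] [0. 0. 0.]
cone 1 [ 3.6120e-01 -3.0000e-04  1.1357e+00] [ 3.6125e-01 -3.5000e-04] [0. 0. 0.]
ball 147 [0.6186 0.0147 0.0539] [0.6193  0.01425] [0.038 0.034 0.01 ]
small 103 [ 0.5497 -0.2759  0.0657] [ 0.46265 -0.1463 ] [0.203 0.292 1.086]
case 341 [0.5042 0.0838 0.0578] [0.4462 0.0542] [0.17  0.109 1.098]
[277 194 136 136 129 132 131 129 133 130 127 127 229 283 289 292] [295 295 293 296 307 300 296 299 297 303 305 286 275 280 295 297 289 279
 285 293 291 292 303 304 303]
[ 0.28516359 -0.47748401  0.38367016] [ 2.37963826 -1.59301883 -0.2574516 ] 65.24030183646342
```

View pics/zoom.png

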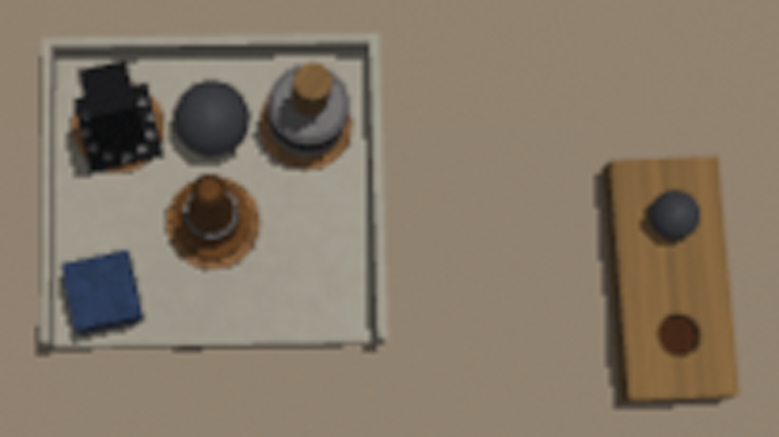

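The zoom shows the box square to the picture and the pillar turned by about 10°. The holder is tilted slightly, with its dimple at zoom (680,335) and the small ball at (673,215).

```bash
python3 - <<'E'
from h import *
c=dict(np.load("top.npz")); P=pts(c); C=c["color"].astype(int); Z=P[...,2].copy(); Z[c["depth"]<.1]=-1
f=192/np.tan(np.radians(c["fov_y"])/2); M=R.from_rotvec(c["orientation"]).as_matrix()
def ray(u,v,z):
    d=M@np.array([(u-c["cx"])/f,(v-c["cy"])/f,1]); return c["xyz"]+d*(z-c["xyz"][2])/d[2]
def roi(x0,x1,y0,y1):
    m=np.zeros(Z.shape,bool); m[y0:y1,x0:x1]=1; return m
def stat(n,m):print(n,m.sum(),P[m].mean(0).round(4),((P[m].min(0)+P[m].max(0))[:2]/2).round(4),np.ptp(P[m],axis=0).round(3))
for n,r in (("pillar",(205,235,135,175)),("post",(258,285,138,172)),("cone",(235,260,165,196))):
    mm=roi(*r)&(Z<.2); mm=mm&(Z>Z[mm].max()-.008);stat(n,mm)
    if n=="pillar": print(cv2.minAreaRect(P[mm][:,:2].astype(np.float32)*1000))
m=roi(205,235,135,175)&(Z>.015)&(Z<.03); stat("pfoot",m)
stat("small",roi(355,380,172,190)&(Z>.04)&(Z<.1)); stat("case",roi(205,230,190,215)&(Z>.037)&(Z<.1))
m=roi(355,383,200,225)&(C.sum(2)<190); v,u=np.nonzero(m); print("dimple",m.sum(),ray(u.mean(),v.mean(),.030), np.ptp(u),np.ptp(v))
# box edges: wall tops
k=roi(190,300,125,225)&(Z>.025)&(Z<.045)&(C.min(2)>90); print("wall",cv2.minAreaRect(P[k][:,:2].astype(np.float32)*1000))
# cork orange
H=cv2.cvtColor(c["color"],cv2.COLOR_RGB2HSV)
for u,v in((200,136),(290,135),(291,215),(201,216)): print("corner",ray(u,v,.036))
t=roi(85,155,150,280)&(C.sum(2)<320); k=max(cv2.findContours(t.astype(np.uint8),0,1)[0],key=cv2.contourArea)
b=cv2.boxPoints(cv2.minAreaRect(k)); print([ray(*q,.011)[:2].round(4) for q in b])
# scene view cross check
c=dict(np.load("scene.npz")); P=pts(c); d=c["depth"]>.1; 
def box3(n,x,y,r,z0,z1):
    m=d&(np.hypot(P[...,0]-x,P[...,1]-y)<r)&(P[...,2]>z0)&(P[...,2]<z1); stat(n,m)
for n,x,y in(("pil",.615,.074),("post",.615,-.05),("cone",.55,.012)):
    box3(n,x,y,.035,.114,.14)
E
```

```text
pillar 125 [0.6173 0.0758 0.1222] [0.6177 0.0757] [0.033 0.034 0.008]
((617.5009765625, 75.97086334228516), (30.49486541748047, 29.80844497680664), 12.566267967224121)
post 81 [ 0.6211 -0.047   0.1213] [ 0.6209 -0.0471] [0.022 0.021 0.008]
cone 42 [0.5554 0.0156 0.1208] [0.5556 0.0157] [0.018 0.014 0.008]
pfoot 281 [0.622  0.075  0.0201] [0.6265 0.0787] [0.097 0.073 0.015]
small 139 [ 0.5509 -0.277   0.053 ] [ 0.5522 -0.2786] [0.03  0.03  0.021]
case 337 [0.5059 0.0848 0.045 ] [0.5061 0.0845] [0.05  0.048 0.014]
dimple 88 [ 0.47776813 -0.28302849  0.03      ] 9 10
wall ((576.3646240234375, 14.061882019042969), (220.84153747558594, 200.95384216308594), 89.65435791015625)
corner [0.67071484 0.12589432 0.036     ]
corner [ 0.67159147 -0.09731574  0.036     ]
corner [ 0.47280574 -0.09545391  0.036     ]
corner [0.47178932 0.12094616 0.036     ]
[array([0.3359, 0.3883]), array([0.6211, 0.396 ]), array([0.6163, 0.2567]), array([0.3317, 0.255 ])]
pil 182 [0.6209 0.0719 0.1207] [0.6204 0.0746] [0.036 0.037 0.011]
post 106 [ 0.6252 -0.0507  0.1205] [ 0.6249 -0.0495] [0.023 0.024 0.011]
cone 58 [0.5603 0.0107 0.1193] [0.5589 0.0114] [0.02  0.018 0.011]
```

```bash
python3 -m creep '{"slide":[[0,0,0],[0,0,0],[0,0,0],[2.16,-3.26,0],[2.16,-3.26,0],[2.16,-3.26,0],[2.16,-3.26,0],[2.16,-3.26,0],[2.16,-3.26,0],[2.16,-3.26,0],[2.16,-3.26,0],[2.16,-3.26,0],[2.16,-3.26,0],[2.16,-3.26,0],[2.16,-3.26,0],[2.16,-3.26,0],[2.16,-3.26,0],[2.16,-3.26,0]],"roll":[7.47,7.47,7.47,0,0,0,0,0,0,0,0,0,0,0,0,0,0,0]}' 1
python3 -m creep '{"slide":[[0,0,0],[0,0,0],[2.16,-3.26,0],[0,0,0],[0,0,0]],"roll":[0,0,0,0,0]}'
python3 - <<'E'
from h import *
c=camera("wrist"); np.savez("w1",**c); save("w1",c["color"]); s=sense(); print(s["position"],s["eef_rot"],s["joint_pos"],c["xyz"],c["orientation"])
c=camera("top"); np.savez("top2",**c)
E
```

```text
time_s: 1.95
position: [0.5343, -0.018, 0.2386]
eef_rot: [-3.142, 0.0, 0.001]
contact_force: [-0.3, -0.6, -0.3]
gripper_width: 0.0879
grasp_force: 0.0
time_s: 2.45
position: [0.5549, 0.0123, 0.2386]
eef_rot: [3.141, -0.001, -0.001]
contact_force: [-0.5, 0.4, 0.5]
gripper_width: 0.0881
grasp_force: 0.0
[0.55475283 0.01194862 0.23865881] [ 3.14135719e+00 -1.87289644e-03 -8.86342295e-04] [-1.91681285e-01  3.89544789e-01  1.28338316e+00 -3.39434199e-04
  1.46917416e+00  1.38034197e+00] [0.63687397 0.01182033 0.38393332] [ 2.04672825 -2.04777245 -0.33045101]
```

View pics/w1.png

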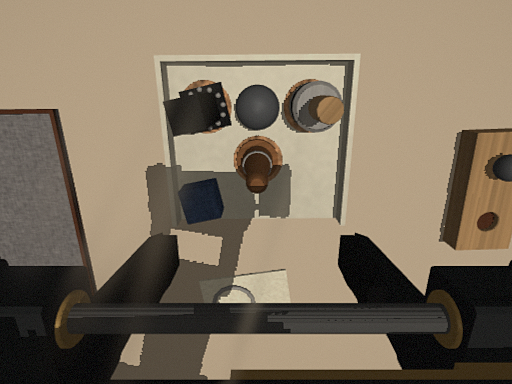

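The wrist view shows the cone top at (257,184), the pillar top at (190,115) and the post top at (329,110). The ball is at (257,107), the case at (202,201) and the dimple at (487,221). Next I measure these with the wrist depth.

```bash
cat >> h.py <<'E'
def dn(c):
    P=pts(c); P[c["depth"]<.1]=9; return P
def near(P,x,y,r,z0,z1): return (np.hypot(P[...,0]-x,P[...,1]-y)<r)&(P[...,2]>z0)&(P[...,2]<z1)
def rect(Q): return cv2.minAreaRect(Q[:,:2].astype(np.float32)*1000)
def ray(c,u,v,z):
    f=192/np.tan(np.radians(c["fov_y"])/2); d=R.from_rotvec(c["orientation"]).as_matrix()@np.array([(u-c["cx"])/f,(v-c["cy"])/f,1]); return c["xyz"]+d*(z-c["xyz"][2])/d[2]
def circ(Q):
    k=cv2.minEnclosingCircle(Q[:,:2].astype(np.float32)*1000); return np.round([*k[0],k[1]],1)
E
python3 - <<'E'
from h import *
for n in("w1","top2","scene"):
    c=dict(np.load(n+".npz")); P=dn(c); print("==",n)
    for k,x,y in(("cone",.556,.013),("pillar",.618,.075),("post",.622,-.048)):
        Q=P[near(P,x,y,.032,.114,.13)]
        if len(Q)>5: print(k,len(Q),(Q.mean(0)*1000).round(1),circ(Q),[np.round(a,1) for a in rect(Q)])
    Q=P[near(P,.62,.0135,.03,.03,.065)]
    if len(Q)>20:
        A=np.c_[2*Q,np.ones(len(Q))]; s=np.linalg.lstsq(A,(Q**2).sum(1),rcond=None)[0]; print("ball",(s[:3]*1000).round(1),np.sqrt(s[3]+s[:3]@s[:3]))
    C=c["color"].astype(int); m=near(P,.571,.012,.17,.031,.041)&(C.min(2)>110)&(abs(P[...,1]-.012)<.12)
    if m.sum()>20: print("wall",m.sum(),[np.round(a,1) for a in rect(P[m])])
    m=near(P,.478,-.283,.03,.015,.05)&(C.sum(2)<200); v,u=np.nonzero(m)
    if len(u): print("dimple",len(u),(ray(c,u.mean(),v.mean(),.03)*1000).round(1))
    Q=P[near(P,.551,-.278,.017,.04,.07)]
    if len(Q): print("small",(Q.mean(0)*1000).round(1))
    Q=P[near(P,.506,.084,.035,.043,.052)]
    if len(Q): print("case",[np.round(a,1) for a in rect(Q)])
E
```

```text
== w1
cone 381 [557.3  12.8 119.3] [555.9  12.6  10.6] [array([556.,  13.]), array([21.1, 19.7]), np.float64(0.2)]
pillar 1332 [618.1  73.2 121.3] [617.8  73.6  20.7] [array([617.6,  73.9]), array([29.9, 30.8]), np.float64(13.3)]
post 648 [622.  -48.7 121.2] [621.7 -49.4  11.9] [array([621.8, -49.2]), array([22.8, 23. ]), np.float64(72.9)]
ball [619.6  12.3  32.6] 0.024550547907740857
wall 2726 [array([574.8,  12.1]), array([199.9, 221.5]), np.float64(0.0)]
dimple 302 [ 478.4 -283.5   30. ]
small [ 552.7 -271.    49. ]
case [array([506.9,  82. ]), array([43.7, 43.9]), np.float64(12.1)]
== top2
cone 64 [555.3  15.2 119.2] [556.1  15.   10.4] [array([556.1,  15.9]), array([18.2, 19.1]), np.float64(89.8)]
wall 84 [array([523.1, -93.2]), array([96.2,  4.9]), np.float64(0.4)]
dimple 88 [ 477.8 -282.8   30. ]
small [ 550.6 -277.3   52.6]
== scene
cone 58 [560.3  10.7 119.3] [558.8  11.4  10.2] [array([560.1,  11.1]), array([19., 17.]), np.float64(55.7)]
pillar 182 [620.9  71.9 120.7] [620.2  74.6  21.3] [array([620.1,  74.8]), array([30.8, 33.4]), np.float64(12.9)]
post 106 [625.2 -50.7 120.5] [624.8 -49.5  12.2] [array([624.7, -49.1]), array([22.9, 21.9]), np.float64(69.5)]
ball [622.5  13.2  34.3] 0.023205949015947733
wall 581 [array([577.5,  14.1]), array([222.5, 201.4]), np.float64(90.0)]
dimple 88 [ 480.4 -283.9   30. ]
small [ 556.5 -282.    54.7]
case [array([509.3,  83. ]), array([43.7, 46. ]), np.float64(12.4)]
```

```bash
python3 -m creep '{"slide":[[0.1,-0.1,2],[0,0,2],[0,0,2],[0,0,2],[0,0,2],[0,0,2],[0,0,2],[0,0,1],[0,0,0.5],[0,0,0.5],[0,0,0],[0,0,0]],"roll":[0,0,0,0,0,0,0,0,0,0,0,0]}'
python3 -m creep '{"slide":[[0,0,0],[0,0,0],[0,0,0],[0,0,0],[0,0,0],[0,0,0],[0,0,0],[0,0,0],[0,0,0],[0,0,0],[0,0,0],[0,0,0]],"roll":[0,0,0,0,0,0,0,0,0,0,0,0]}' -1
```

```text
time_s: 3.75
position: [0.5565, 0.0139, 0.0793]
eef_rot: [3.141, -0.0, 0.002]
contact_force: [0.2, -0.6, -0.2]
gripper_width: 0.088
grasp_force: 0.0
time_s: 4.95
position: [0.5563, 0.0139, 0.0787]
eef_rot: [3.142, -0.001, 0.0]
contact_force: [1.8, -0.3, -0.6]
gripper_width: 0.021
grasp_force: 30.0
```

```bash
python3 -m creep '{"slide":[[0,0,-0.5],[0,0,-1],[0,0,-1.5],[0,0,-2],[0,0,-2],[0,0,-1.5],[0,0,-1],[0,0,-0.5]],"roll":[0,0,0,0,0,0,0,0]}'
python3 -m creep '{"slide":[[-0.4,-0.7,0],[-0.8,-1.4,0],[-0.9,-1.7,0],[-0.9,-1.7,0],[-0.9,-1.7,0],[-0.9,-1.7,0],[-0.9,-1.7,0],[-0.9,-1.7,0],[-0.9,-1.7,0],[-0.9,-1.7,0],[-0.9,-1.7,0],[-0.9,-1.7,0],[-0.9,-1.7,0],[-0.9,-1.7,0],[-0.9,-1.7,0],[-0.9,-1.7,0],[-0.9,-1.7,0],[-0.9,-1.7,0],[-0.8,-1.3,0],[-0.5,-0.6,0]],"roll":[0,0,0,0,0,0,0,0,0,0,0,0,0,0,0,0,0,0,0,0]}'
python3 -m creep '{"slide":[[0,0,0],[0,0,0],[0,0,0]],"roll":[0,0,0]}'
python3 - <<'E'
from h import *
c=camera("wrist"); np.savez("w2",**c); P=dn(c); s=sense(); print(s["position"],c["color"][60:300:30,60:120:20].sum(-1).tolist()[:2])
save("w2",c["color"])
E
```

```text
time_s: 5.75
position: [0.5564, 0.014, 0.1799]
eef_rot: [3.141, -0.0, 0.002]
contact_force: [-0.0, 0.5, -2.4]
gripper_width: 0.021
grasp_force: 30.0
time_s: 7.75
position: [0.3853, 0.3274, 0.1784]
eef_rot: [3.141, 0.003, -0.002]
contact_force: [0.1, 0.1, -1.9]
gripper_width: 0.0211
grasp_force: 30.0
time_s: 8.05
position: [0.3875, 0.3256, 0.1787]
eef_rot: [3.141, -0.001, -0.0]
contact_force: [0.7, -0.1, -2.4]
gripper_width: 0.0214
grasp_force: 30.0
[0.38761419 0.32561138 0.17872022] [[553, 560, 551], [562, 561, 563]]
```

View pics/w2.png

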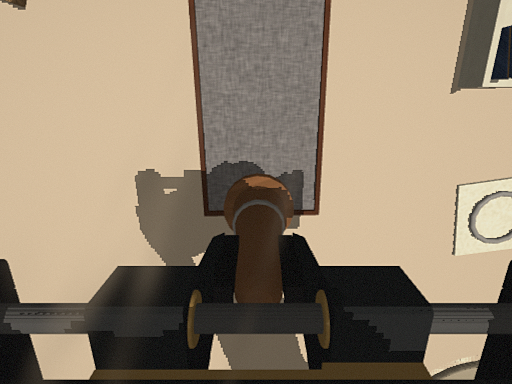

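The wrist picture shows the held cone upright over the near end of the tray. The rim corners are at (205,215) and (319,215), and its sides run up to (190,0) and (329,0).

```bash
python3 - <<'E'
from h import *
c=dict(np.load("w2.npz"))
for u,v in((205,215),(319,215),(190,2),(329,2)): print((ray(c,u,v,.011)*1000).round(1))
P=dn(c); m=near(P,.5,.325,.05,-.01,.03); print("floor z",np.median(P[m][:,2]))
E
```

```text
[337.3 384.9  11. ]
[337.1 256.1  11. ]
[546.8 386.7  11. ]
[546.8 260.3  11. ]
floor z 0.00557097052859995
```

```bash
python3 -m creep '{"slide":[[0,0.1,0.5],[0,0.1,1],[0,0.1,2],[0,0,2],[0,0,2],[0,0,1.2],[0,0,0.7],[0,0,0.4],[0,0,0.3],[0,0,0.2],[0,0,0.1],[0,0,0],[0,0,0]],"roll":[0,0,0,0,0,0,0,0,0,0,0,0,0]}'
python3 -m creep '{"slide":[[0,0,0.05],[0,0,0.05],[0,0,0],[0,0,0]],"roll":[0,0,0,0]}'
```

```text
time_s: 9.4
position: [0.3875, 0.3231, 0.075]
eef_rot: [-3.141, 0.0, -0.001]
contact_force: [-0.2, 0.1, -1.0]
gripper_width: 0.0209
grasp_force: 30.0
time_s: 9.8
position: [0.3874, 0.323, 0.0737]
eef_rot: [3.142, -0.0, -0.0]
contact_force: [-0.1, -0.2, -1.7]
gripper_width: 0.0215
grasp_force: 30.0
```

```bash
for i in 1 2 3; do python3 -m creep '{"slide":[[0,0,0.05],[0,0,0]],"roll":[0,0]}' | egrep "pos|contact"; done
```

```text
position: [0.3873, 0.323, 0.0732]
contact_force: [-0.0, -0.4, -2.0]
position: [0.3874, 0.323, 0.0728]
contact_force: [0.2, -0.5, -2.8]
position: [0.3875, 0.3231, 0.0727]
contact_force: [0.0, -1.4, 4.0]
```

```bash
python3 -m creep '{"slide":[[0,0,0],[0,0,0],[0,0,0],[0,0,0],[0,0,0],[0,0,0],[0,0,0],[0,0,0],[0,0,-0.3],[0,0,-1.2],[0,0,-2],[0,0,-3],[0,0,-2.5],[0,0,-1.5],[0,0,0]],"roll":[0,0,0,0,0,0,0,0,0,0,0,0,0,0,0]}' 1
python3 -m creep '{"slide":[[0.7,0.76,0],[1.28,1.39,0],[1.28,1.39,0],[1.28,1.39,0],[1.28,1.39,0],[1.28,1.39,0],[1.28,1.39,0],[1.28,1.39,0],[1.28,1.39,0],[1.28,1.39,0],[1.28,1.39,0],[1.28,1.39,0],[1.28,1.39,0],[1.28,1.39,0],[1.28,1.39,0],[1.28,1.39,0],[1.28,1.39,0],[1.28,1.39,0],[0.56,0.54,0],[0,0,0]],"roll":[0,0,0,0,0,0,0,0,0,0,0,0,0,0,0,0,0,0,0,0]}'
python3 -m creep '{"slide":[[0,0,0],[0,0,0],[0,0,0],[0,0,0]],"roll":[-6.5,-6.5,0,0]}'
python3 - <<'E'
from h import *
c=camera("top"); P=dn(c); Q=P[near(P,.387,.323,.03,.1,.13)]; print("cone now",(Q.mean(0)*1000).round(1),len(Q))
save("t3",c["color"][100:292,80:336])
E
```

```text
time_s: 11.9
position: [0.3881, 0.3234, 0.1792]
eef_rot: [-3.14, 0.0, -0.006]
contact_force: [0.3, -0.2, -0.0]
gripper_width: 0.0878
grasp_force: 0.0
time_s: 13.9
position: [0.6181, 0.0728, 0.1769]
eef_rot: [-3.142, 0.002, 0.0]
contact_force: [-0.1, -0.1, 0.3]
gripper_width: 0.0878
grasp_force: 0.0
time_s: 14.3
position: [0.6172, 0.0741, 0.1774]
eef_rot: [-3.122, -0.351, 0.0]
contact_force: [0.3, -0.2, 0.4]
gripper_width: 0.088
grasp_force: 0.0
cone now [387.4 321.9 111.9] 86
```

```bash
python3 -m creep '{"slide":[[0,0,1],[0,0,2],[0,0,2],[0,0,2],[0,0,1.4],[0,0,0.8],[0,0,0.5],[0,0,0.2],[0,0,0],[0,0,0]],"roll":[0,0,0,0,0,0,0,0,0,0]}'
python3 -m creep '{"slide":[[0,0,0],[0,0,0],[0,0,0],[0,0,0],[0,0,0],[0,0,0],[0,0,0],[0,0,0],[0,0,0],[0,0,0],[0,0,0],[0,0,0]],"roll":[0,0,0,0,0,0,0,0,0,0,0,0]}' -1
```

```text
time_s: 15.35
position: [0.6178, 0.0737, 0.0789]
eef_rot: [3.121, 0.355, 0.002]
contact_force: [0.8, 0.6, 0.1]
gripper_width: 0.0879
grasp_force: 0.0
time_s: 16.55
position: [0.6174, 0.0736, 0.0782]
eef_rot: [-3.121, -0.355, 0.0]
contact_force: [-1.2, 0.3, -2.6]
gripper_width: 0.0296
grasp_force: 30.0
```

```bash
python3 -m creep '{"slide":[[0,0,-0.5],[0,0,-1],[0,0,-1.5],[0,0,-2],[0,0,-2],[0,0,-1.5],[0,0,-1],[0,0,-0.5],[0,0,0],[0,0,0],[0,0,0],[0,0,0],[0,0,0]],"roll":[0,0,0,0,0,0,0,0,2,4.5,4.5,2,0]}'
python3 -m creep '{"slide":[[-0.1,-0.45,0],[-0.2,-1,0],[-0.3,-1.6,0],[-0.4,-1.8,0],[-0.4,-2,0],[-0.4,-2,0],[-0.4,-2,0],[-0.4,-2,0],[-0.4,-2,0],[-0.4,-2,0],[-0.4,-2,0],[-0.4,-2,0],[-0.3,-1.8,0],[-0.2,-1.2,0],[-0.2,-0.7,0],[-0.1,-0.3,0],[0,0,0],[0,0,0]],"roll":[0,0,0,0,0,0,0,0,0,0,0,0,0,0,0,0,0,0]}'
python3 -m creep '{"slide":[[0,0,0.5],[0,0,1],[0,0,2],[0,0,2],[0,0,2],[0,0,1.2],[0,0,0.7],[0,0,0.4],[0,0,0.3],[0,0,0.2],[0,0,0],[0,0,0]],"roll":[0,0,0,0,0,0,0,0,0,0,0,0]}'
```

```text
time_s: 17.85
position: [0.6173, 0.0736, 0.1779]
eef_rot: [-3.142, 0.001, 0.001]
contact_force: [-0.5, 0.0, -1.7]
gripper_width: 0.0299
grasp_force: 30.0
time_s: 19.65
position: [0.5678, 0.3216, 0.1783]
eef_rot: [3.141, -0.002, 0.0]
contact_force: [0.5, 0.0, -1.2]
gripper_width: 0.0298
grasp_force: 30.0
time_s: 20.85
position: [0.5677, 0.3222, 0.0757]
eef_rot: [-3.141, 0.0, -0.001]
contact_force: [-0.3, 0.3, -1.7]
gripper_width: 0.0297
grasp_force: 30.0
```

```bash
python3 -m creep '{"slide":[[0,0,0.1],[0,0,0.05],[0,0,0.05],[0,0,0]],"roll":[0,0,0,0]}' | egrep "pos|contact"; for i in 1 2 3; do python3 -m creep '{"slide":[[0,0,0.05],[0,0,0]],"roll":[0,0]}' | egrep "pos|contact"; done
```

```text
position: [0.5676, 0.3221, 0.0732]
contact_force: [0.7, 1.1, -1.4]
position: [0.5675, 0.3222, 0.0727]
contact_force: [0.2, -0.0, -1.7]
position: [0.5676, 0.3222, 0.0722]
contact_force: [-0.1, 0.3, -1.5]
position: [0.5677, 0.3222, 0.0721]
contact_force: [-0.7, 0.4, -0.0]
```

```bash
python3 -m creep '{"slide":[[0,0,0.05],[0,0,0]],"roll":[0,0]}' | egrep "pos|contact"
python3 -m creep '{"slide":[[0,0,0],[0,0,0],[0,0,0],[0,0,0],[0,0,0],[0,0,0],[0,0,0],[0,0,0],[0,0,-0.3],[0,0,-1.2],[0,0,-2],[0,0,-3],[0,0,-2.5],[0,0,-1.6],[0,0,0]],"roll":[0,0,0,0,0,0,0,0,0,0,0,0,0,0,0]}' 1
python3 -m creep '{"slide":[[0.2,1,0],[0.3,2,0],[0.3,2.2,0],[0.3,2.2,0],[0.3,2.2,0],[0.3,2.2,0],[0.3,2.2,0],[0.3,2.2,0],[0.3,2.2,0],[0.3,2.2,0],[0.3,2.2,0],[0.3,2.2,0],[0.3,2.2,0],[0.3,2.2,0],[0.3,2.2,0],[0.3,2.2,0],[0.3,2.2,0],[0.3,2.1,0],[0.1,1.2,0],[0,0,0]],"roll":[0,0,0,0,0,0,0,0,0,0,0,0,0,0,0,0,0,0,0,0]}'
python3 - <<'E'
from h import *
c=camera("wrist"); P=dn(c); Q=P[near(P,.622,-.049,.02,.116,.13)]; print("post",(Q.mean(0)*1000).round(1),circ(Q) if len(Q) else 0); print(sense()["position"])
E
```

```text
position: [0.5677, 0.3222, 0.072]
contact_force: [-0.9, -0.5, 5.0]
time_s: 23.55
position: [0.5684, 0.3225, 0.1807]
eef_rot: [-3.14, 0.0, -0.009]
contact_force: [-0.7, 0.4, -0.0]
gripper_width: 0.0879
grasp_force: 0.0
time_s: 25.55
position: [0.621, -0.0724, 0.1763]
eef_rot: [-3.141, 0.004, 0.002]
contact_force: [-0.1, 0.4, -0.8]
gripper_width: 0.0883
grasp_force: 0.0
post [622.9 -49.9 121. ] [621.8 -49.5  12.1]
[ 0.62103953 -0.07120906  0.17652636]
```

```bash
python3 -m creep '{"slide":[[0.1,-0.5,0],[0,-1,0],[0,-0.7,0],[0,0,0],[0,0,0]],"roll":[0,0,0,0,0]}'
python3 -m creep '{"slide":[[0,0,1],[0,0,2],[0,0,2],[0,0,2],[0,0,1.4],[0,0,0.8],[0,0,0.5],[0,0,0.2],[0,0,0],[0,0,0]],"roll":[0,0,0,0,0,0,0,0,0,0]}'
```

```text
time_s: 26.1
position: [0.6225, -0.0482, 0.1773]
eef_rot: [3.141, 0.001, 0.0]
contact_force: [-0.2, -0.8, -0.6]
gripper_width: 0.088
grasp_force: 0.0
time_s: 27.1
position: [0.6227, -0.0489, 0.0789]
eef_rot: [3.141, -0.001, 0.002]
contact_force: [-0.8, 0.7, -0.3]
gripper_width: 0.0878
grasp_force: 0.0
```

```bash
python3 -m creep '{"slide":[[0,0,0],[0,0,0],[0,0,0],[0,0,0],[0,0,0],[0,0,0],[0,0,0],[0,0,0],[0,0,0],[0,0,0],[0,0,0],[0,0,0]],"roll":[0,0,0,0,0,0,0,0,0,0,0,0]}' -1
python3 -m creep '{"slide":[[0,0,-0.5],[0,0,-1],[0,0,-1.5],[0,0,-2],[0,0,-2],[0,0,-1.5],[0,0,-1],[0,0,-0.5]],"roll":[0,0,0,0,0,0,0,0]}'
python3 -m creep '{"slide":[[-0.4,-1,0],[-0.8,-2.05,0],[-0.8,-2.05,0],[-0.8,-2.05,0],[-0.8,-2.05,0],[-0.8,-2.05,0],[-0.8,-2.05,0],[-0.8,-2.05,0],[-0.8,-2.05,0],[-0.8,-2.05,0],[-0.8,-2.05,0],[-0.8,-2.05,0],[-0.8,-2.05,0],[-0.8,-2.05,0],[-0.8,-2.05,0],[-0.8,-2.05,0],[-0.8,-2.05,0],[-0.8,-2.05,0],[-0.4,-0.85,0],[-0.15,-0.4,0]],"roll":[0,0,0,0,0,0,0,0,0,0,0,0,0,0,0,0,0,0,0,0]}'
python3 -m creep '{"slide":[[0,0,0],[0,0,0],[0,0,0]],"roll":[0,0,0]}'
```

```text
time_s: 28.3
position: [0.6225, -0.0489, 0.0782]
eef_rot: [-3.142, 0.001, 0.0]
contact_force: [-0.3, 0.4, -0.6]
gripper_width: 0.023
grasp_force: 30.0
time_s: 29.1
position: [0.6226, -0.0489, 0.1795]
eef_rot: [3.141, -0.001, 0.002]
contact_force: [0.3, 0.1, -1.3]
gripper_width: 0.0231
grasp_force: 30.0
time_s: 31.1
position: [0.4756, 0.3232, 0.1778]
eef_rot: [3.141, 0.002, -0.002]
contact_force: [-0.1, -0.1, -1.8]
gripper_width: 0.0231
grasp_force: 30.0
time_s: 31.4
position: [0.4774, 0.3215, 0.1782]
eef_rot: [3.141, -0.002, -0.0]
contact_force: [0.2, -0.2, -2.4]
gripper_width: 0.0234
grasp_force: 30.0
```

Post pick TCP: (622.5, -48.9, 78.2). Now lower it onto the tray.

```bash
python3 -m creep '{"slide":[[0,0,0.5],[0,0,1],[0,0,2],[0,0,2],[0,0,2],[0,0,1.2],[0,0,0.7],[0,0,0.4],[0,0,0.3],[0,0,0.2],[0,0,0.1],[0,0,0.05],[0,0,0.05],[0,0,0]],"roll":[0,0,0,0,0,0,0,0,0,0,0,0,0,0]}'|egrep "pos|contact"
for i in 1 2 3; do python3 -m creep '{"slide":[[0,0,0.05],[0,0,0]],"roll":[0,0]}' | egrep "pos|contact"; done
```

```text
position: [0.4771, 0.3222, 0.0733]
contact_force: [-0.4, 0.8, -1.8]
position: [0.4771, 0.3222, 0.0728]
contact_force: [0.3, -0.3, -1.4]
position: [0.4771, 0.3222, 0.0722]
contact_force: [-0.6, -0.1, -1.1]
position: [0.4771, 0.3223, 0.0722]
contact_force: [-2.1, 0.2, 3.4]
```

```bash
python3 -m creep '{"slide":[[0,0,0],[0,0,0],[0,0,0],[0,0,0],[0,0,0],[0,0,0],[0,0,0],[0,0,0],[0,0,-0.3],[0,0,-1.2],[0,0,-2],[0,0,-3],[0,0,-2.5],[0,0,-1.6],[0,0,0]],"roll":[0,0,0,0,0,0,0,0,0,0,0,0,0,0,0]}' 1
python3 -m creep '{"slide":[[0.4,0.9,0],[0.83,1.8,0],[0.83,1.8,0],[0.83,1.8,0],[0.83,1.8,0],[0.83,1.8,0],[0.83,1.8,0],[0.83,1.8,0],[0.83,1.8,0],[0.83,1.8,0],[0.83,1.8,0],[0.83,1.8,0],[0.83,1.8,0],[0.83,1.8,0],[0.83,1.8,0],[0.83,1.8,0],[0.83,1.8,0],[0.42,0.9,0],[0.2,0.4,0],[0,0,0]],"roll":[0,0,0,0,0,0,0,0,0,0,0,0,0,0,0,0,0,0,0,0]}'
python3 -m creep '{"slide":[[0,0,0],[0,0,0]],"roll":[0,0]}'
python3 - <<'E'
from h import *
c=camera("wrist"); P=dn(c); Q=P[near(P,.62,.012,.03,.03,.065)]
A=np.c_[2*Q,np.ones(len(Q))]; s=np.linalg.lstsq(A,(Q**2).sum(1),rcond=None)[0]; print("ball",(s[:3]*1000).round(1),np.sqrt(s[3]+s[:3]@s[:3]),sense()["position"])
save("w4",c["color"])
c=camera("top"); np.savez("top4",**c); save("top4",c["color"]); P=dn(c)
for x in(.387,.477,.567):
    Q=P[near(P,x,.322,.03,.105,.13)]; print((Q.mean(0)*1000).round(1))
E
```

```text
time_s: 34.9
position: [0.4779, 0.3226, 0.1808]
eef_rot: [-3.14, 0.0, -0.008]
contact_force: [0.4, -0.0, -0.3]
gripper_width: 0.0886
grasp_force: 0.0
time_s: 36.9
position: [0.6201, 0.0119, 0.1776]
eef_rot: [-3.141, 0.001, 0.0]
contact_force: [-0.3, -0.6, 0.7]
gripper_width: 0.0877
grasp_force: 0.0
time_s: 37.1
position: [0.6198, 0.0129, 0.1779]
eef_rot: [-3.141, -0.001, 0.0]
contact_force: [0.9, 0.4, -0.6]
gripper_width: 0.088
grasp_force: 0.0
ball [619.6  12.4  32.4] 0.024599065066679637 [0.61980682 0.01282172 0.17789616]
[388.6 322.3 113. ]
[476.2 321.9 114.4]
[567.2 322.2 114.7]
```

View pics/w4.png

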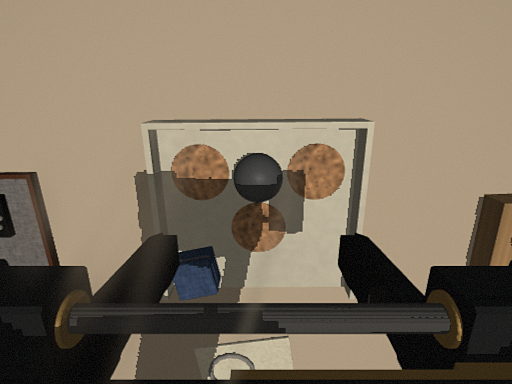

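View pics/top4.png

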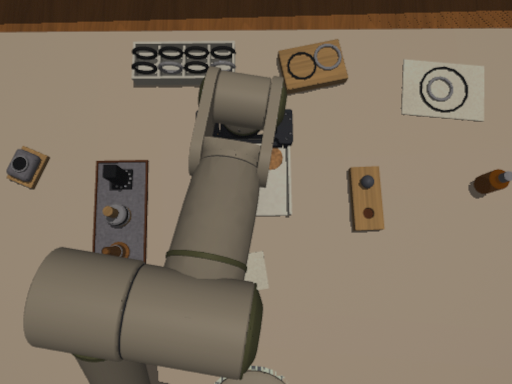

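The wrist view shows the three cork discs empty and the ball at (258,177). The top view shows the pieces upright in the tray at (122,179), (117,214) and (117,251). Next I descend on the ball.

```bash
python3 -m creep '{"slide":[[0,0.05,1],[0,0,2],[0,0,2],[0,0,2],[0,0,2],[0,0,2],[0,0,2],[0,0,1],[0,0,0.8],[0,0,0.6],[0,0,0.4],[0,0,0.2],[0,0,0],[0,0,0]],"roll":[0,0,0,0,0,0,0,0,0,0,0,0,0,0]}'
python3 -m creep '{"slide":[[0,0,0],[0,0,0],[0,0,0],[0,0,0],[0,0,0],[0,0,0],[0,0,0],[0,0,0],[0,0,0],[0,0,0]],"roll":[0,0,0,0,0,0,0,0,0,0]}' -1
```

```text
time_s: 38.6
position: [0.6202, 0.0116, 0.0181]
eef_rot: [3.141, -0.0, 0.001]
contact_force: [-0.1, 0.1, 0.1]
gripper_width: 0.088
grasp_force: 0.0
time_s: 39.6
position: [0.62, 0.0124, 0.018]
eef_rot: [-3.141, 0.0, -0.001]
contact_force: [-0.5, 5.0, 3.4]
gripper_width: 0.0486
grasp_force: 30.0
```

```bash
python3 -m creep '{"slide":[[0,0,-0.3],[0,0,-0.7],[0,0,-1.5],[0,0,-2],[0,0,-2],[0,0,-1.8],[0,0,-1.2],[0,0,-0.5],[0,0,0]],"roll":[0,0,0,0,0,0,0,0,0]}'
python3 -m creep '{"slide":[[-0.4,0.8,0],[-0.8,1.7,0],[-0.8,1.7,0],[-0.8,1.7,0],[-0.8,1.7,0],[-0.8,1.7,0],[-0.8,1.7,0],[-0.8,1.7,0],[-0.8,1.7,0],[-0.8,1.7,0],[-0.8,1.7,0],[-0.8,1.7,0],[-0.8,1.7,0],[-0.8,1.7,0],[-0.8,1.7,0],[-0.8,1.7,0],[-0.8,1.7,0],[-0.6,1,0],[-0.4,0.6,0],[0,0,0]],"roll":[0,0,0,0,0,0,0,0,0,0,0,0,0,0,0,0,0,0,0,0]}'
python3 -m creep '{"slide":[[0,0,0],[0,0,0]],"roll":[0,0]}'
python3 - <<'E'
from h import *
c=camera("wrist"); np.savez("w5",**c); save("w5",c["color"]); print(sense()["position"])
P=dn(c); C=c["color"].astype(int)
m=near(P,.51,-.281,.1,.026,.036); print("block",[np.round(a,1) for a in rect(P[m])])
Q=P[near(P,.553,-.278,.02,.04,.065)]; A=np.c_[2*Q,np.ones(len(Q))]; s=np.linalg.lstsq(A,(Q**2).sum(1),rcond=None)[0]; print("small",(s[:3]*1000).round(1),np.sqrt(s[3]+s[:3]@s[:3]))
c=dict(np.load("w1.npz")); P=dn(c)
Q=P[near(P,.553,-.274,.025,.04,.065)]; A=np.c_[2*Q,np.ones(len(Q))]; s=np.linalg.lstsq(A,(Q**2).sum(1),rcond=None)[0]; print("small w1",(s[:3]*1000).round(1),np.sqrt(s[3]+s[:3]@s[:3]))
E
```

```text
time_s: 40.5
position: [0.62, 0.0115, 0.1181]
eef_rot: [3.141, -0.001, 0.001]
contact_force: [0.6, 0.5, -1.6]
gripper_width: 0.0486
grasp_force: 30.0
time_s: 42.5
position: [0.4773, -0.2847, 0.1175]
eef_rot: [-3.141, 0.002, 0.001]
contact_force: [0.5, 0.1, -1.4]
gripper_width: 0.0483
grasp_force: 30.0
time_s: 42.7
position: [0.4781, -0.2837, 0.1177]
eef_rot: [-3.141, -0.001, 0.0]
contact_force: [0.3, 0.7, -1.4]
gripper_width: 0.0485
grasp_force: 30.0
[ 0.47812698 -0.28370203  0.11774303]
block [array([ 515.2, -283.2]), array([153.9,  70.3]), np.float64(2.0)]
small [ 552.1 -282.    43.3] 0.01560650997352475
small w1 [ 552.2 -281.1   43.7] 0.014885218546653851
```

View pics/w5.png

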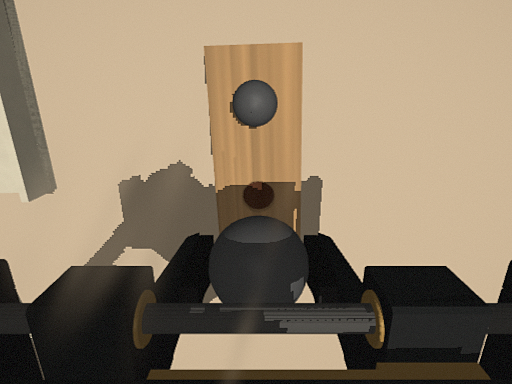

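The wrist view shows the ball held at (258,260), with the dimple just ahead of it at (259,195) and the small ball at (255,103). Block, dimple and small ball measurements agree within 1 mm of the current TCP, so I lower.

```bash
python3 -m creep '{"slide":[[0,0.03,0.5],[0,0,1],[0,0,1.5],[0,0,1.5],[0,0,1.3],[0,0,0.9],[0,0,0.6],[0,0,0.4],[0,0,0.2],[0,0,0.1],[0,0,0],[0,0,0]],"roll":[0,0,0,0,0,0,0,0,0,0,0,0]}' |egrep "pos|contact"
for i in 1 2 3 4; do python3 -m creep '{"slide":[[0,0,0.05],[0,0,0]],"roll":[0,0]}' | egrep "pos|contact"; done
```

```text
position: [0.478, -0.2847, 0.0381]
contact_force: [-0.1, -0.5, -0.8]
position: [0.4779, -0.2846, 0.0373]
contact_force: [-0.4, 0.3, -2.4]
position: [0.4779, -0.2846, 0.0368]
contact_force: [-0.4, 0.2, -1.7]
position: [0.478, -0.2847, 0.0364]
contact_force: [-0.9, -0.3, 1.1]
position: [0.478, -0.2848, 0.0362]
contact_force: [-0.9, 0.2, 5.3]
```

```bash
python3 -m creep '{"slide":[[0,0,0],[0,0,0],[0,0,0],[0,0,0],[0,0,0],[0,0,0],[0,0,0],[0,0,0],[0,0,-0.3],[0,0,-0.7],[0,0,-1.2],[0,0,-2],[0,0,-3],[0,0,-3],[0,0,-2.5],[0,0,-1.5],[0,0,0]],"roll":[0,0,0,0,0,0,0,0,0,0,0,0,0,0,0,0,0]}' 1
python3 - <<'E'
from h import *
c=camera("wrist"); save("w6",c["color"]); P=dn(c); print(sense()["position"])
for n,x,y,z in(("ball",.478,-.284,.045),("small",.552,-.281,.04)):
    Q=P[near(P,x,y,.025,z,.08)]; A=np.c_[2*Q,np.ones(len(Q))]; s=np.linalg.lstsq(A,(Q**2).sum(1),rcond=None)[0]; print(n,(s[:3]*1000).round(1),np.sqrt(s[3]+s[:3]@s[:3]))
E
```

```text
time_s: 46.45
position: [0.4785, -0.2851, 0.1808]
eef_rot: [3.138, -0.0, 0.006]
contact_force: [0.2, 0.3, -0.9]
gripper_width: 0.0882
grasp_force: 0.0
[ 0.47801519 -0.28470083  0.1789673 ]
ball [ 477.2 -284.6   50.5] 0.024553344037163492
small [ 552.1 -282.1   43.3] 0.015622701266360546
```

The ball is seated at (477.2,-284.6,50.5), as specified, and the small ball has not moved. Now I fetch the post.

```bash
python3 -m creep '{"slide":[[0,-1,0],[0,-2,0],[0,-3.4,0],[0,-3.4,0],[0,-3.4,0],[0,-3.4,0],[0,-3.4,0],[0,-3.4,0],[0,-3.4,0],[0,-3.4,0],[0,-3.4,0],[0,-3.4,0],[0,-3.4,0],[0,-3.4,0],[0,-3.4,0],[0,-3.4,0],[0,-3.4,0],[0,-3.4,0],[0,-2,0],[0,-1.3,0]],"roll":[0,0,0,0,0,0,0,0,0,0,0,0,0,0,0,0,0,0,0,0]}'
python3 -m creep '{"slide":[[0,0,0],[0,0,0],[0,0,0]],"roll":[0,0,0]}'
```

```text
time_s: 48.5
position: [0.4762, 0.3245, 0.1769]
eef_rot: [3.141, 0.003, -0.003]
contact_force: [-0.4, 0.7, 0.1]
gripper_width: 0.0885
grasp_force: 0.0
time_s: 48.8
position: [0.478, 0.3215, 0.1777]
eef_rot: [3.141, -0.002, -0.001]
contact_force: [0.6, 0.8, -0.8]
gripper_width: 0.0879
grasp_force: 0.0
```

```bash
python3 -m creep '{"slide":[[-0.1,-0.05,0.5],[0,0,1],[0,0,2],[0,0,2],[0,0,2],[0,0,1.2],[0,0,0.8],[0,0,0.5],[0,0,0.35],[0,0,0.2],[0,0,0],[0,0,0]],"roll":[0,0,0,0,0,0,0,0,0,0,0,0]}'|egrep "pos|contact"
python3 -m creep '{"slide":[[0,0,0],[0,0,0],[0,0,0],[0,0,0],[0,0,0],[0,0,0],[0,0,0],[0,0,0],[0,0,0],[0,0,0],[0,0,0]],"roll":[0,0,0,0,0,0,0,0,0,0,0]}' -1
python3 -m creep '{"slide":[[0,0,-0.5],[0,0,-1],[0,0,-1.5],[0,0,-2],[0,0,-2],[0,0,-1.6],[0,0,-1.2],[0,0,-0.8],[0,0,0]],"roll":[0,0,0,0,0,0,0,0,0]}'
```

```text
position: [0.4772, 0.323, 0.0726]
contact_force: [-0.3, 0.3, 0.0]
time_s: 51.1
position: [0.477, 0.3229, 0.0722]
eef_rot: [3.141, -0.0, -0.0]
contact_force: [-0.4, -0.1, -0.2]
gripper_width: 0.0234
grasp_force: 30.0
time_s: 52.0
position: [0.4773, 0.323, 0.1793]
eef_rot: [-3.141, 0.0, -0.002]
contact_force: [-0.3, 0.9, -2.1]
gripper_width: 0.023
grasp_force: 30.0
```

```bash
python3 -m creep '{"slide":[[0.4,1,0],[0.8,2.05,0],[0.8,2.05,0],[0.8,2.05,0],[0.8,2.05,0],[0.8,2.05,0],[0.8,2.05,0],[0.8,2.05,0],[0.8,2.05,0],[0.8,2.05,0],[0.8,2.05,0],[0.8,2.05,0],[0.8,2.05,0],[0.8,2.05,0],[0.8,2.05,0],[0.8,2.05,0],[0.8,2.05,0],[0.8,2.05,0],[0.4,0.9,0],[0.14,0.45,0]],"roll":[0,0,0,0,0,0,0,0,0,0,0,0,0,0,0,0,0,0,0,0]}'
python3 -m creep '{"slide":[[0,0,0],[0,0,0],[0,0,0],[0,0,0]],"roll":[0,0,0,0]}'
```

```text
time_s: 54.0
position: [0.6222, -0.0502, 0.1774]
eef_rot: [-3.141, 0.002, 0.002]
contact_force: [0.4, 0.2, -2.5]
gripper_width: 0.0234
grasp_force: 30.0
time_s: 54.4
position: [0.6222, -0.0485, 0.1784]
eef_rot: [-3.142, -0.001, -0.0]
contact_force: [0.5, -0.2, -1.3]
gripper_width: 0.0229
grasp_force: 30.0
```

```bash
python3 -m creep '{"slide":[[0,0,0.5],[0,0,1],[0,0,2],[0,0,2],[0,0,1.8],[0,0,1],[0,0,0.7],[0,0,0.4],[0,0,0.3],[0,0,0.1],[0,0,0.05],[0,0,0],[0,0,0]],"roll":[0,0,0,0,0,0,0,0,0,0,0,0,0]}'|egrep "pos|contact"
for i in 1 2; do python3 -m creep '{"slide":[[0,0,0.05],[0,0,0]],"roll":[0,0]}' | egrep "pos|contact"; done
```

```text
position: [0.6225, -0.0492, 0.08]
contact_force: [0.4, -0.1, -1.3]
position: [0.6223, -0.0491, 0.0793]
contact_force: [-0.2, -1.0, -1.5]
position: [0.6223, -0.0491, 0.0787]
contact_force: [0.1, -0.1, -1.6]
```

```bash
for i in 1 2 3; do python3 -m creep '{"slide":[[0,0,0.04],[0,0,0]],"roll":[0,0]}' | egrep "pos|contact"; done
```

```text
position: [0.6223, -0.0492, 0.0783]
contact_force: [0.4, -0.3, -1.5]
position: [0.6224, -0.0492, 0.0782]
contact_force: [-0.5, -0.6, 0.3]
position: [0.6225, -0.0492, 0.0781]
contact_force: [-1.5, -0.1, 4.3]
```

```bash
python3 -m creep '{"slide":[[0,0,0],[0,0,0],[0,0,0],[0,0,0],[0,0,0],[0,0,0],[0,0,0],[0,0,0],[0,0,-0.3],[0,0,-1.2],[0,0,-2],[0,0,-2.5],[0,0,-2.5],[0,0,-1.5],[0,0,0]],"roll":[0,0,0,0,0,0,0,0,0,0,0,0,0,0,0]}' 1 | egrep "pos|wid"
python3 -m creep '{"slide":[[-0.1,-1,0],[-0.32,-2.15,0],[-0.32,-2.15,0],[-0.32,-2.15,0],[-0.32,-2.15,0],[-0.32,-2.15,0],[-0.32,-2.15,0],[-0.32,-2.15,0],[-0.32,-2.15,0],[-0.32,-2.15,0],[-0.32,-2.15,0],[-0.32,-2.15,0],[-0.32,-2.15,0],[-0.32,-2.15,0],[-0.32,-2.15,0],[-0.32,-2.15,0],[-0.32,-2.15,0],[-0.2,-1.2,0],[-0.06,-0.5,0],[0,0,0]],"roll":[0,0,0,0,0,0,0,0,0,0,0,0,0,0,0,0,0,0,0,0]}'
python3 -m creep '{"slide":[[0,0,0],[0,0,0],[0,0,0]],"roll":[0,0,0]}'
```

```text
position: [0.6232, -0.0493, 0.1808]
gripper_width: 0.0879
time_s: 60.2
position: [0.5674, 0.3221, 0.177]
eef_rot: [3.141, 0.0, -0.001]
contact_force: [-0.6, 0.4, -0.1]
gripper_width: 0.0881
grasp_force: 0.0
time_s: 60.5
position: [0.5679, 0.3212, 0.1776]
eef_rot: [3.142, -0.002, 0.0]
contact_force: [0.2, -0.2, 1.3]
gripper_width: 0.0879
grasp_force: 0.0
```

```bash
python3 -m creep '{"slide":[[0,-0.05,0.5],[0,0,1],[0,0,2],[0,0,2],[0,0,2],[0,0,1.2],[0,0,0.8],[0,0,0.5],[0,0,0.35],[0,0,0.2],[0,0,0],[0,0,0]],"roll":[0,0,0,0,0,0,0,0,0,0,0,0]}'|egrep "pos|contact"
python3 -m creep '{"slide":[[0,0,0],[0,0,0],[0,0,0],[0,0,0],[0,0,0],[0,0,0],[0,0,0],[0,0,0],[0,0,0],[0,0,0],[0,0,0]],"roll":[0,0,0,0,0,0,0,0,0,0,0]}' -1
python3 -m creep '{"slide":[[0,0,-0.5],[0,0,-1],[0,0,-1.5],[0,0,-2],[0,0,-2],[0,0,-1.6],[0,0,-1.2],[0,0,-0.8],[0,0,0]],"roll":[0,0,0,0,0,0,0,0,0]}'
```

```text
position: [0.5678, 0.3224, 0.0725]
contact_force: [0.3, 0.3, -0.5]
time_s: 62.8
position: [0.5677, 0.3224, 0.0721]
eef_rot: [-3.142, 0.001, -0.0]
contact_force: [-0.0, -0.1, 0.6]
gripper_width: 0.03
grasp_force: 30.0
time_s: 63.7
position: [0.5679, 0.3225, 0.1791]
eef_rot: [-3.141, 0.0, -0.003]
contact_force: [0.5, 0.0, -2.0]
gripper_width: 0.0297
grasp_force: 30.0
```

```bash
python3 -m creep '{"slide":[[0.1,0.5,0],[0.2,1,0],[0.3,1.6,0],[0.4,2,0],[0.4,2,0],[0.4,2,0],[0.4,2,0],[0.4,2,0],[0.4,2,0],[0.4,2,0],[0.4,2,0],[0.4,1.8,0],[0.3,1.6,0],[0.2,1.2,0],[0.17,0.8,0],[0.1,0.4,0],[0,0,0]],"roll":[0,0,0,0,0,0,0,0,0,0,0,0,0,0,0,0,0]}' | egrep "pos|wid"
python3 -m creep '{"slide":[[0,0,0],[0,0,0],[0,0,0],[0,0,0],[0,0,0],[0,0,0]],"roll":[-2,-4.5,-4.5,-2,0,0]}'
python3 -m creep '{"slide":[[0,0,0.5],[0,0,1],[0,0,2],[0,0,2],[0,0,1.8],[0,0,1],[0,0,0.7],[0,0,0.4],[0,0,0.3],[0,0,0.1],[0,0,0.05],[0,0,0],[0,0,0]],"roll":[0,0,0,0,0,0,0,0,0,0,0,0,0]}'|egrep "pos|contact|rot"
```

```text
position: [0.6173, 0.0732, 0.178]
gripper_width: 0.0298
time_s: 66.0
position: [0.6172, 0.0739, 0.178]
eef_rot: [-3.121, -0.355, 0.0]
contact_force: [-0.4, -0.2, -1.4]
gripper_width: 0.0298
grasp_force: 30.0
position: [0.6174, 0.0734, 0.0798]
eef_rot: [3.121, 0.355, 0.001]
contact_force: [1.0, 0.0, -1.7]
```

```bash
for i in 1 2; do python3 -m creep '{"slide":[[0,0,0.05],[0,0,0]],"roll":[0,0]}' | egrep "pos|contact"; done; for i in 1 2 ; do python3 -m creep '{"slide":[[0,0,0.04],[0,0,0]],"roll":[0,0]}' | egrep "pos|contact"; done
```

```text
position: [0.6173, 0.0734, 0.0791]
contact_force: [-0.4, -0.3, -2.3]
position: [0.6172, 0.0733, 0.0785]
contact_force: [-0.0, -0.7, -1.4]
position: [0.6173, 0.0733, 0.0781]
contact_force: [-0.1, -0.5, -1.7]
position: [0.6173, 0.0734, 0.078]
contact_force: [-1.0, 0.3, 1.3]
```

```bash
python3 -m creep '{"slide":[[0,0,0.03],[0,0,0]],"roll":[0,0]}' | egrep "pos|contact"
python3 -m creep '{"slide":[[0,0,0],[0,0,0],[0,0,0],[0,0,0],[0,0,0],[0,0,0],[0,0,0],[0,0,0],[0,0,-0.3],[0,0,-1.2],[0,0,-2],[0,0,-2.5],[0,0,-2.5],[0,0,-1.5],[0,0,0],[0,0,0],[0,0,0]],"roll":[0,0,0,0,0,0,0,0,0,0,0,0,0,0,6.5,6.5,0]}' 1 | egrep "pos|wid|rot"
python3 -m creep '{"slide":[[-0.6,-0.7,0],[-1.33,-1.45,0],[-1.33,-1.45,0],[-1.33,-1.45,0],[-1.33,-1.45,0],[-1.33,-1.45,0],[-1.33,-1.45,0],[-1.33,-1.45,0],[-1.33,-1.45,0],[-1.33,-1.45,0],[-1.33,-1.45,0],[-1.33,-1.45,0],[-1.33,-1.45,0],[-1.33,-1.45,0],[-1.33,-1.45,0],[-1.33,-1.45,0],[-1.33,-1.45,0],[-0.8,-0.8,0],[-0.3,-0.3,0],[0,0,0]],"roll":[0,0,0,0,0,0,0,0,0,0,0,0,0,0,0,0,0,0,0,0]}' | egrep "time|pos|wid|rot"
python3 -m creep '{"slide":[[0,0,0],[0,0,0],[0,0,0]],"roll":[0,0,0]}' | egrep "time|pos|wid|rot"
```

```text
position: [0.6173, 0.0734, 0.078]
contact_force: [-1.6, 0.1, 5.1]
position: [0.6174, 0.0734, 0.1785]
eef_rot: [3.142, -0.002, 0.002]
gripper_width: 0.0883
time_s: 72.0
position: [0.3873, 0.3236, 0.1775]
eef_rot: [3.142, 0.001, 0.0]
gripper_width: 0.0881
time_s: 72.3
position: [0.3879, 0.3231, 0.1774]
eef_rot: [3.142, -0.002, -0.0]
gripper_width: 0.0878
```

Descend to 72.7, grip and lift the cone.

```bash
python3 -m creep '{"slide":[[0,0.05,0.5],[0,0,1],[0,0,2],[0,0,2],[0,0,2],[0,0,1.2],[0,0,0.8],[0,0,0.5],[0,0,0.3],[0,0,0.15],[0,0,0],[0,0,0]],"roll":[0,0,0,0,0,0,0,0,0,0,0,0]}'|egrep "pos|contact"
python3 -m creep '{"slide":[[0,0,0],[0,0,0],[0,0,0],[0,0,0],[0,0,0],[0,0,0],[0,0,0],[0,0,0],[0,0,0],[0,0,0],[0,0,0]],"roll":[0,0,0,0,0,0,0,0,0,0,0]}' -1
python3 -m creep '{"slide":[[0,0,-0.5],[0,0,-1],[0,0,-1.5],[0,0,-2],[0,0,-2],[0,0,-1.6],[0,0,-1.2],[0,0,-0.7],[0,0,0]],"roll":[0,0,0,0,0,0,0,0,0]}'
```

```text
position: [0.3877, 0.323, 0.0733]
contact_force: [-0.6, 0.3, 0.1]
time_s: 74.6
position: [0.3876, 0.3229, 0.073]
eef_rot: [-3.142, 0.001, -0.0]
contact_force: [-0.1, -0.4, -0.9]
gripper_width: 0.0211
grasp_force: 30.0
time_s: 75.5
position: [0.3878, 0.323, 0.179]
eef_rot: [-3.141, 0.001, -0.003]
contact_force: [-0.0, 0.1, -2.3]
gripper_width: 0.021
grasp_force: 30.0
```

```bash
python3 -m creep '{"slide":[[0.4,0.8,0],[0.87,1.6,0],[0.87,1.6,0],[0.87,1.6,0],[0.87,1.6,0],[0.87,1.6,0],[0.87,1.6,0],[0.87,1.6,0],[0.87,1.6,0],[0.87,1.6,0],[0.87,1.6,0],[0.87,1.6,0],[0.87,1.6,0],[0.87,1.6,0],[0.87,1.6,0],[0.87,1.6,0],[0.87,1.6,0],[0.87,1.6,0],[0.9,1.6,0],[0.77,1.4,0]],"roll":[0,0,0,0,0,0,0,0,0,0,0,0,0,0,0,0,0,0,0,0]}' | egrep "time|pos|wid|rot"
python3 -m creep '{"slide":[[0,0,0],[0,0,0],[0,0,0],[0,0,0]],"roll":[0,0,0,0]}' | egrep "time|pos|wid|rot"
python3 -m creep '{"slide":[[0,0,0.5],[0,0,1],[0,0,2],[0,0,2],[0,0,1.8],[0,0,1],[0,0,0.7],[0,0,0.4],[0,0,0.2],[0,0,0.1],[0,0,0.05],[0,0,0],[0,0,0]],"roll":[0,0,0,0,0,0,0,0,0,0,0,0,0]}'|egrep "pos|contact|rot"
```

```text
time_s: 77.5
position: [0.5567, 0.0114, 0.1778]
eef_rot: [3.142, -0.001, -0.0]
gripper_width: 0.0214
time_s: 77.9
position: [0.5558, 0.0135, 0.1781]
eef_rot: [-3.141, -0.001, 0.0]
gripper_width: 0.0209
position: [0.5562, 0.0129, 0.0807]
eef_rot: [3.142, -0.0, 0.001]
contact_force: [0.7, 0.4, -2.6]
```

```bash
for i in 1 2; do python3 -m creep '{"slide":[[0,0,0.05],[0,0,0]],"roll":[0,0]}' | egrep "pos|contact"; done; for i in 1 2 3; do python3 -m creep '{"slide":[[0,0,0.03],[0,0,0]],"roll":[0,0]}' | egrep "pos|contact"; done
```

```text
position: [0.5561, 0.0129, 0.08]
contact_force: [0.8, 0.3, -1.8]
position: [0.556, 0.0129, 0.0794]
contact_force: [0.2, -0.3, -2.0]
position: [0.5561, 0.0129, 0.0791]
contact_force: [-0.3, -0.1, -1.1]
position: [0.5561, 0.0129, 0.079]
contact_force: [0.5, -0.3, -0.2]
position: [0.5562, 0.0128, 0.0789]
contact_force: [-2.3, 0.1, 3.6]
```

Release, lift to the height of the first view, and check.

```bash
python3 -m creep '{"slide":[[0,0,0],[0,0,0],[0,0,0],[0,0,0],[0,0,0],[0,0,0],[0,0,0],[0,0,0],[0,0,-0.3],[0,0,-1.2],[0,0,-2],[0,0,-3],[0,0,-3],[0,0,-3],[0,0,-2],[0,0,-1.5],[0,0,0],[0,0,0]],"roll":[0,0,0,0,0,0,0,0,0,0,0,0,0,0,0,0,0,0]}' 1
python3 - <<'E'
from h import *
c=camera("wrist"); save("w7",c["color"]); P=dn(c)
for k,x,y in(("cone",.556,.013),("pillar",.618,.074),("post",.622,-.049)):
    Q=P[near(P,x,y,.032,.114,.13)]; print(k,len(Q),(Q.mean(0)*1000).round(1),circ(Q),[np.round(a,1) for a in rect(Q)])
Q=P[near(P,.507,.082,.035,.043,.052)]; print("case",[np.round(a,1) for a in rect(Q)])
for n,x,y,z in(("ball",.478,-.284,.045),("small",.552,-.281,.04)):
    Q=P[near(P,x,y,.03,z,.08)]; A=np.c_[2*Q,np.ones(len(Q))]; s=np.linalg.lstsq(A,(Q**2).sum(1),rcond=None)[0]; print(n,(s[:3]*1000).round(1),np.sqrt(s[3]+s[:3]@s[:3]))
E
```

```text
time_s: 82.0
position: [0.5558, 0.0129, 0.2386]
eef_rot: [3.142, -0.0, 0.0]
contact_force: [-1.0, 0.3, -0.5]
gripper_width: 0.0883
grasp_force: 0.0
cone 376 [557.   11.8 119.2] [555.7  12.1  10.6] [array([555.8,  11.9]), array([20.5, 19.7]), np.float64(0.4)]
pillar 1327 [618.1  71.9 121.3] [617.6  72.5  21. ] [array([617.6,  72.6]), array([29.9, 30.6]), np.float64(13.3)]
post 644 [622.  -49.4 121.2] [621.6 -50.2  11.9] [array([621.6, -50. ]), array([22.9, 22.9]), np.float64(42.5)]
case [array([506.6,  82.1]), array([43.9, 43.8]), np.float64(11.7)]
ball [ 477.4 -284.3   50.9] 0.024248710863271475
small [ 552.2 -281.4   43.5] 0.015152905810472373
```

View pics/w7.png

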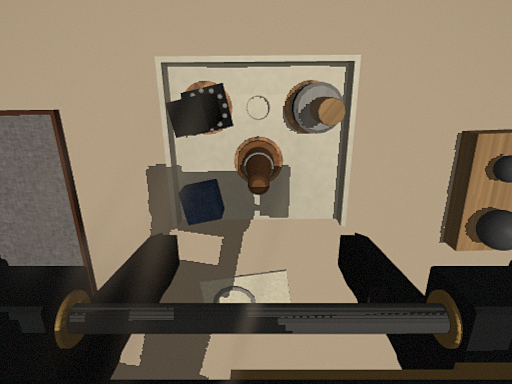

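The last view shows all three pieces upright within about 1 mm of where they started: pillar (190,115), post (330,112), cone (258,185). The ball is in the holder at (497,230), and the case and small ball have not moved.

```bash
python3 -c "from plant import sign_off; print(sign_off())"
```

```text
the job is handed in; nothing more can be done
None
```

The job is done and handed in at 82 s of the 152 s allowed: the stone ball sits in the holder's dimple, all three pieces are back upright within about 1 mm of their original spots, and the ring case and small ball were left where they were.

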